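# Third hand: fit the tee handle and hold it down on its spring collar

## Task

Pick up the red tee handle, fit its square bore over the upright square shaft of the blue tool-rest adjuster, and push it down onto the brass spring collar with a steady force of about 12 N (8 to 16 N is fine), so that I can tighten its side screw. Keep that push up for at least three seconds and finish while still holding the handle down: do not let go; never push the collar down until it bottoms, and leave the other things on the bench where they are.

Things in the scene. Friction and masses are not known exactly. Their poses are not given: they have to be found in the camera images.
- tee_center (a point): Centre of the loose red tee handle's hub (0.3 kg), on the bore's axis, 25 mm above its underside; z up. Hub 38 x 38 mm, 50 mm high, with a square bore 19 mm wide right through, parallel to the hub's sides. A 12 mm cross bar with 20 mm black balls runs along x, 36 mm above the underside, 152 mm overall. The two bare hub faces across y are free to grip from above. It starts upright on the bench.
- adjuster: Blue cast adjuster, fixed. Origin on the bench under the shaft's axis; base 35 mm high, reaching 50 mm to -x, 75 mm to +x, 50 mm either side in y; steel rest plate (top at 43 mm) at its +x end. The fixed upright steel shaft is greased, square, 16 mm wide, sides parallel to the adjuster's x and y: the handle fits in any of four quarter-turns.
- shaft_top (a point): Centre of the top end of the square shaft, 100 mm above the bench. The topmost 8 mm taper from 16 mm down to 10 mm wide.
- collar: Brass spring collar round the shaft, 36 mm across, 10 mm thick; slides straight down. Origin at the centre of its underside, 55 mm above the bench when untouched (top then at 65 mm). The spring yields at about 4.5 N and adds 1 N per mm: 12 N at 7.5 mm down. It bottoms at 18 mm; stay short of 16.5 mm.
- wrench: Steel wrench lying on the bench between the handle and the adjuster; leave it alone.
- oil_bottle: Amber oil bottle with yellow cap, 52 mm across, 150 mm high, standing towards the back; leave it alone.
- hammer: Hammer lying towards the back of the bench; leave it alone.
- whetstone: Red-brown whetstone 180 x 60 x 25 mm on the right side; leave it alone.
- brush: Brush lying on the right side; leave it alone.
- tin: Green tin, 74 mm across, 90 mm high, on the left side; leave it alone.
- wood_block: Wooden block 130 x 50 x 35 mm on the left side; leave it alone.
Not all that is in view belongs to the job. Of the things that look like the part that bears tee_center, the middle-sized one is meant.

How it is judged:
On the way, in this order (a step that is already met when the one before it is completed fails the run):
1. the tee handle is lifted clear of the bench (height (world z) of tee_center above 0.06 m), for 0.1 s.
2. its square bore is on the square shaft, lined up and well down it (horizontal distance between tee_center and shaft_top below 0.005 m and z of tee_center in the frame of adjuster below 0.105 m and angle between tee_center's own z axis and vertical below 0.12 rad and (angle between the x axis of tee_center and the x axis of adjuster, either way round below 0.2 rad or angle between the x axis of tee_center and the y axis of adjuster, either way round below 0.2 rad)), for 0.05 s.
3. the handle is pressed on the spring collar with 8 to 16 N for 2 s (all of step 2 and contact force between tee and collar between 8 and 16 N), for 2 s.
At the end, for the whole second after the job is handed in: The handle is on the shaft (bore axis within 5 mm of the shaft's, hub upright within 0.12 rad and square to the shaft within 0.2 rad, hub centre less than 105 mm above the bench) and still, the fingers are on it with more than 2 N, and it presses the collar with 8 to 16 N through the last second (all of step 3 and contact force between the fingers and tee above 2 N and linear speed of tee below 0.02 m/s); the arm keeps its last pose, push and grip.
It fails at once if the spring collar is pushed down until it bottoms (more than 16.5 mm) (z of collar in the frame of adjuster below 0.0385 m).
It fails at once if another thing on the bench is shifted by more than 30 mm (distance of any of wrench, oil_bottle, hammer, whetstone, brush, tin, wood_block from where it was at the start of the episode above 0.03 m).
It also fails if it takes over 58 s, if anything falls off the work surface, if the arm or the gripper's body presses on something with over 40 N, if the wrist force passes 120 N, or if a joint passes its speed limit or range.

## Robot

A 6-joint arm with a two-finger parallel gripper is mounted at the origin on the work surface. World frame = base frame: x ahead of the robot, y to its left, z up, the work surface at z = 0. Lengths are in m, angles in rad, forces in N, time in s.
With the tool pointing down it reaches from about 0.3 to 0.85 m from the base axis. Payload 4.2 kg.
Tool frame: the origin (TCP) lies on the mounting face of the last link; the fingertips stand 191 mm ahead of it and the grasp point (between the pads) lies 172 mm ahead of it; z points along the fingers, y is the line along which they close (so a half turn about z gives the same grasp; the last joint's range is limited). The gripper opens to 91 mm and grips with 3 to 60 N. Pads are 32 mm wide; open, the fingers measure 118 mm over their backs; the gripper's body (76 mm by 178 mm) begins 60 mm behind the grasp point.
Start: joints at [1.172, 0.32, 1.565, -0, 1.257, -0.02], TCP at [0.213, 0.534, 0.405] pointing down, gripper open.
Joint ranges: [-3.11, 3.11], [-0.84, 2.01], [0.21, 2.61], [-1.34, 4.49], [0.05, 2.63], [-2.56, 2.56]. Speed limits (rad/s): [2.57, 2.57, 3.14, 3.14, 3.14, 3.14].

## Interface

Orientations are given as a rotation vector (axis times angle).
In Python, from plant import manip gives the robot as it stands. The module is installed in compiled form; this text tells all that it offers.
- The arm moves only by the tool servo_tool, never from a script. Its argument "steps" is a list of rows, each a list of 6 numbers: the shift along the tool's x, y, z in mm, then the turn, a rotation vector about the tool's x, y, z in rad. In form: [[dx, dy, dz, rx, ry, rz], ...]. A call has exactly 10 rows; each row shifts and turns the commanded pose from where the row before left it, along the tool's axes as they then stand; what a row does not reach is not made up. A row lasts 1/8 s, in which the tool goes at most 62.5 mm and 10.7 degrees, less where a joint would pass 70% of its speed; a pose out of reach is approached as far as the arm can. A call is refused whole if a number of a shift passes 62.5 or a number of a turn 0.188, either way. A call with a gripper value outside its range is refused whole. "gripper" is the closure, from 0 (fully open) to 1 (shut), set as the call begins (left out, the last holds). The fingers move at their own pace and stop on an object; "force" is the grip in N (left out, the last holds). Time passes only in rows, so rows that do not move let the fingers close, or fill a call up. It gives the time, the measured TCP pose, the force, the opening and the grip force at its end, in the units of the state.
- manip.state(): the state, without advancing time (a new reading comes with each control period).
- manip.capture(name): name is "side" or "top"; returns a dict with "img" (384x512x3 uint8, red, green, blue), "K" (3x3 intrinsics, pixels), "view" (4x4, takes a point from world to camera coordinates). Camera axes: x right, y down, z forward; pixel columns grow to the right and rows downward; lengths in m; the calibration is good to about 2 mm. A picture is of the moment at which its call begins. There is no depth.
- manip.finish_job(): hands the job in; it is judged then, once.
The state is a dict: "time": time; "q": joint angles; "qvel": joint speeds; "joint_efforts": joint torques, N m; "position": TCP position; "tool_rot": TCP orientation; "force": force on the tool from outside, world axes, zero at the start; "ft_torque": the same for the moment, N m; "grip_width": finger opening in m; "grip_force": force on a finger pad.
Only numpy, scipy, OpenCV 4.12 (cv2) and the standard library are available. Lean on these libraries where they do the work, as an engineer would, in place of code of your own. Each camera call takes 0.05 s, during which the arm holds its last target. There are 200 camera calls.

## Working session

There is one attempt and no reset: what is moved stays moved. The work goes in short steps, Python scripts to look and compute and a tool call to move; the robot and the scene stay as the last step left them, time stands still between calls to the robot, and variables do not carry over. Pictures are saved under pics/ and viewed, at most 10 in all, crops included, and the job is handed in when it is done.

Besides the shell and the picture viewer there is one more tool, called after ">>>" as a command line: name --pt "numbers of a row" for each row, then --argument value for the rest. servo_tool: Moves the arm, as the interface text tells. Its arguments: {"type":"object","properties":{"steps":{"type":"array","items":{"type":"array","items":{"type":"number"}}},"gripper":{"type":"number"},"force":{"type":"number"}},"required":["steps"]}

```bash
mkdir -p pics
cat > h.py <<'E'
import numpy as np, cv2
from plant import manip
def cap(n,f=None):
    c=manip.capture(n)
    if f: cv2.imwrite('pics/'+f,cv2.cvtColor(c['img'],cv2.COLOR_RGB2BGR))
    return c
def ray(c,u,v,z):
    R=c['view'][:3,:3];t=c['view'][:3,3];o=-R.T@t
    d=R.T@np.linalg.inv(c['K'])@np.array([u,v,1.]);return o+d*(z-o[2])/d[2]
def proj(c,p):
    q=c['K']@(c['view']@np.append(p,1))[:3];return q[:2]/q[2]
E
python3 - <<'E'
from h import *
a=cap('top','t0.png');b=cap('side','s0.png')
for c in(a,b):print(c['K'].round(1).tolist(),(-c['view'][:3,:3].T@c['view'][:3,3]).round(3),c['view'][:3,:3].round(3).tolist())
s=manip.state();print(s['position'],s['tool_rot'],s['force'],s['time'])
E
```

```text
[[373.9, 0.0, 254.3], [0.0, 373.9, 190.5], [0.0, 0.0, 1.0]] [0.456 0.017 1.122] [[-0.005, -1.0, 0.015], [-0.998, 0.004, -0.069], [0.069, -0.015, -0.998]]
[[410.6, 0.0, 252.9], [0.0, 410.6, 193.1], [0.0, 0.0, 1.0]] [0.322 1.083 1.199] [[-0.975, -0.223, 0.012], [-0.167, 0.692, -0.702], [0.148, -0.686, -0.712]]
[0.21254253 0.53412957 0.40399459] [-5.91262922e-01 -3.08508670e+00  2.43931385e-03] [-0.23669162 -1.04305509 -0.57091031] 0.1
```

View pics/t0.png

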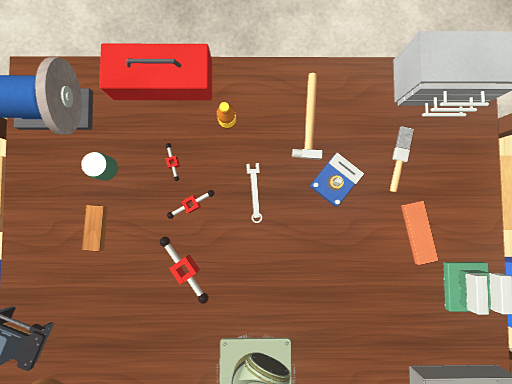

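View pics/s0.png

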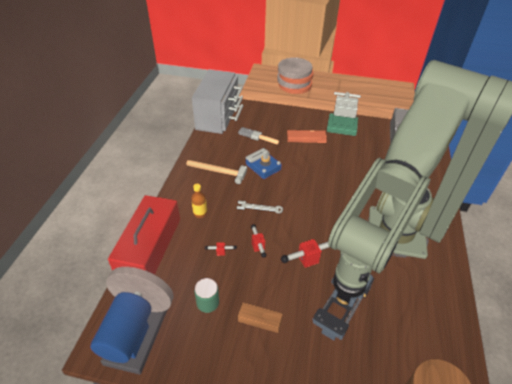

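Top view: three red tees are candidates, small at (172,161), middle at (190,204) and large at (184,269). The toolbox at (155,70) is also red. I choose the middle one. The adjuster is at about (337,181) and the wrench at (255,192). Next I measure and check a close crop.

Run:
```python
from h import *
a=cap('top');b=cap('side')
def blobs(c,lo,hi,z,box,mn=15):
    hsv=cv2.cvtColor(c['img'],cv2.COLOR_RGB2HSV);m=cv2.inRange(hsv,lo,hi)
    x0,y0,x1,y1=box;k=np.zeros_like(m);k[y0:y1,x0:x1]=m[y0:y1,x0:x1]
    n,l,s,ce=cv2.connectedComponentsWithStats(k)
    for i in range(1,n):
        if s[i,4]>=mn:
            cn=max(cv2.findContours((l==i).astype(np.uint8),cv2.RETR_EXTERNAL,2)[0],key=len)
            r=cv2.minAreaRect(cn);print(z,s[i].tolist(),ce[i].round(1),np.round(ray(c,*ce[i],z),4),np.array(r[0]).round(1),np.array(r[1]).round(1),round(r[2],1))
print('red top');blobs(a,(0,190,90),(4,255,255),.05,(150,130,230,310))
print('red side');blobs(b,(0,190,90),(4,255,255),.03,(190,220,340,280))
print('black top');blobs(a,(0,0,0),(180,255,45),.036,(150,130,230,310),8)
print('blue');blobs(a,(100,120,60),(125,255,255),.035,(290,140,380,220))
T=cv2.cvtColor(a['img'],4);S=cv2.cvtColor(b['img'],4)
z=lambda i,x,y,w,h,f:cv2.resize(i[y:y+h,x:x+w],None,fx=f,fy=f,interpolation=cv2.INTER_CUBIC)
A=np.vstack([np.hstack([z(T,160,179,60,50,6.5),z(T,305,145,60,50,6.5)]),np.hstack([z(S,230,215,60,45,6.5),z(S,235,140,60,45,6.5)])])
cv2.imwrite('pics/c1.png',A[:600]);print(A.shape)
```

```text
red top
0.05 [166, 156, 14, 13, 104] [172.3 161.5] [0.6144 0.2358 0.05  ] [172.4 161.9] [11.6 11.4] 76.0
0.05 [181, 195, 20, 18, 174] [190.1 203.9] [0.4921 0.1839 0.05  ] [190.4 203.8] [14.3 15.2] 63.4
0.05 [169, 255, 31, 29, 432] [183.8 269.1] [0.3078 0.2003 0.05  ] [184. 269.] [19.8 24.7] 55.3
red side
0.03 [301, 243, 10, 14, 36] [305.7 249.5] [0.3219 0.1845 0.03  ] [305.4 249.8] [13.4  5.9] 60.9
0.03 [310, 242, 10, 16, 35] [314.9 250.3] [0.2896 0.1803 0.03  ] [315.  249.1] [15.8  7.2] 79.7
black top
0.036 [167, 144, 4, 3, 9] [168.6 145.1] [0.6649 0.2501 0.036 ] [168.5 145. ] [2. 3.] 90.0
0.036 [175, 177, 4, 4, 10] [176.4 178.4] [0.5669 0.2263 0.036 ] [176.5 178.5] [3. 3.] 90.0
0.036 [168, 212, 5, 6, 13] [170.2 214.9] [0.4609 0.2433 0.036 ] [170.  214.5] [5. 4.] 90.0
0.036 [163, 237, 6, 9, 16] [166.1 240.2] [0.3883 0.2541 0.036 ] [165.8 240.7] [8.1 4.7] 82.9
0.036 [199, 293, 8, 4, 10] [203.  294.5] [0.2339 0.1477 0.036 ] [202.4 294.4] [2.3 7.2] 80.5
blue
0.035 [310, 163, 45, 43, 738] [331.2 184.9] [ 0.5461 -0.2255  0.035 ] [331.7 184.8] [34.  29.7] 38.2
(617, 780, 3)
```

View pics/c1.png

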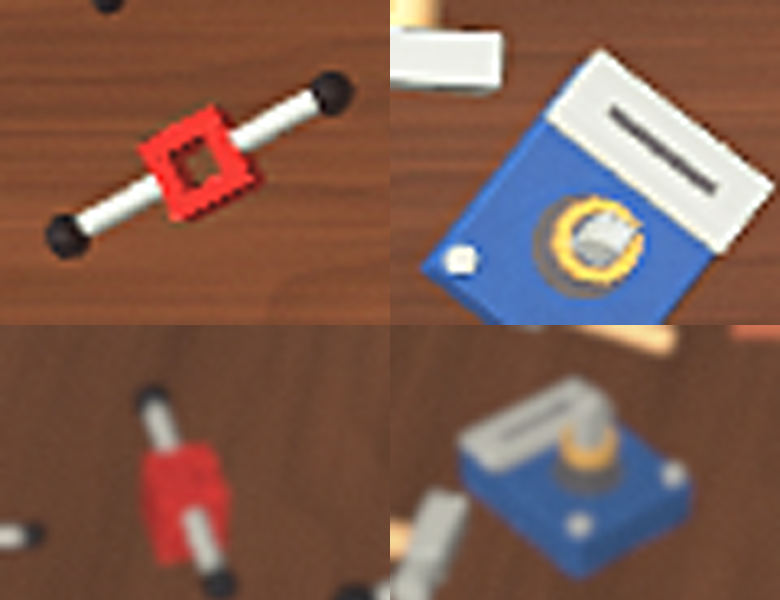

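The crop shows the middle tee upright: hub top about (190,203.5), balls (170,215) and (211,193). The adjuster's collar is at about (336.5,181.8), with the rest plate towards the upper right. I now refine both.

Run:
```python
from h import *
a=cap('top');b=cap('side')
P=lambda X,Y,x0,y0,z,ox=0,oy=0:ray(a,(X-ox)/6.5+x0-.5,(Y-oy)/6.5+y0-.5,z)
b1,b2=P(67,236,160,179,.036),P(332,92,160,179,.036);d=b2-b1
print('tee balls',b1,b2,np.linalg.norm(d)*1e3,'mid',(b1+b2)/2,'yaw',np.arctan2(d[1],d[0]))
co=[(600,50),(775,185),(722,255),(548,118)]
q=[P(x,y,305,145,.043,390) for x,y in co];print(np.round(q,4))
e=q[1]-q[0];ax=((q[1]+q[0])-(q[2]+q[3]))[:2];print('width',np.linalg.norm(e),'yaw e',np.arctan2(e[0],-e[1]),'ax',np.arctan2(ax[1],ax[0]))
n=np.array([-e[1],e[0]]);n/=np.linalg.norm(n)
print('origin from plate',((q[0]+q[1])/2)[:2]-.075*n)
hsv=cv2.cvtColor(a['img'],cv2.COLOR_RGB2HSV);m=cv2.inRange(hsv,(12,130,120),(35,255,255));m[:160]=0;m[200:]=0;m[:,:325]=0;m[:,350:]=0
c,r=cv2.minEnclosingCircle(cv2.findNonZero(m));print('collar',c,r,ray(a,*c,.062))
print('shaft top',P(612,230,305,145,.1,390))
def edges(c,box,z):
    g=cv2.cvtColor(c['img'],cv2.COLOR_RGB2HSV);mm=cv2.inRange(g,(100,120,60),(125,255,255));k=np.zeros_like(mm);x0,y0,x1,y1=box;k[y0:y1,x0:x1]=mm[y0:y1,x0:x1]
    ct=max(cv2.findContours(k,0,2)[0],key=cv2.contourArea);ap=cv2.approxPolyDP(ct,3,True)[:,0]
    for p in ap:print(p,ray(c,*map(float,p),z).round(4))
edges(a,(290,140,380,220),.035)
# side consistency: tri
def tri(ua,ub):
    A=[]
    for c,u in((a,ua),(b,ub)):
        M=c['K']@c['view'][:3];A+= [u[0]*M[2]-M[0],u[1]*M[2]-M[1]]
    v=np.linalg.svd(np.array(A))[2][-1];return v[:3]/v[3]
print('tri shaft',tri((338.7,180),(266,151)))
for p in([.492,.184,.025],[.55,-.23,.1]):print('side proj',proj(b,p))
# yaw of hub from red mask
hub=cv2.inRange(hsv,(0,190,150),(4,255,255));print(hub[193:214,180:202].astype(bool).astype(int).sum(1))
```

```text
tee balls [0.46125161 0.24433217 0.036     ] [0.5248926  0.12688082 0.036     ] 133.58515842416088 mid [0.49307211 0.1856065  0.036     ] yaw -1.0742320061179584
[[ 0.6414 -0.242   0.043 ]
 [ 0.5801 -0.3196  0.043 ]
 [ 0.5486 -0.2949  0.043 ]
 [ 0.6107 -0.218   0.043 ]]
width 0.09887408827310752 yaw e -0.6693758894951243 ax -0.6643821210531139
origin from plate [ 0.55191995 -0.23427048]
collar (336.452392578125, 181.6904754638672) 6.584036827087402 [ 0.55307621 -0.23472355  0.062     ]
shaft top [ 0.55457227 -0.23190445  0.1       ]
[328 163] [ 0.6108 -0.2173  0.035 ]
[310 186] [ 0.5432 -0.1632  0.035 ]
[337 205] [ 0.4873 -0.2413  0.035 ]
[333 201] [ 0.499  -0.2299  0.035 ]
[337 198] [ 0.5077 -0.2418  0.035 ]
[340 202] [ 0.496  -0.2503  0.035 ]
[354 184] [ 0.5486 -0.2926  0.035 ]
tri shaft [ 0.55361497 -0.23245664  0.09855645]
side proj [258.59528792 241.34921214]
side proj [266.58725024 151.20895747]
[ 0  0  1  4  6  8 11 11 10  9  9  9  8 10 11 11  9  6  4  2  0]
```

```bash
cat >> h.py <<'E'
from scipy.spatial.transform import Rotation as Ro
def plan(xy,ztcp,yaw_y):
    "tool-frame shift (mm) and turn to bring TCP to xy,ztcp, pointing down, tool y along yaw_y (mod pi)"
    s=manip.state();R=Ro.from_rotvec(s['tool_rot']).as_matrix()
    print('t',round(s['time'],2),'pos',s['position'].round(4),'F',s['force'].round(2),'w',round(s['grip_width'],4),'gf',round(s['grip_force'],1),'q1,q6',s['q'][[0,5]].round(2))
    print('y yaw',np.arctan2(R[1,1],R[0,1]).round(4),'tilt',R[:2,2].round(4))
    print('shift tool mm',(R.T@(np.array([*xy,ztcp])-s['position'])*1e3).round(1))
    for k in(0,np.pi):
        y=np.array([np.cos(yaw_y+k),np.sin(yaw_y+k),0]);z=np.array([0,0,-1.])
        G=np.c_[np.cross(y,z),y,z];print('turn',Ro.from_matrix(R.T@G).as_rotvec().round(4))
E
python3 -c "
from h import *
plan((.4925,.185),.322,.497)"
```

```text
t 0.3 pos [0.2126 0.5342 0.4045] F [-0.33  0.18 -0.98] w 0.091 gf 0.0 q1,q6 [ 1.17 -0.02]
y yaw 1.192 tilt [-0.0002 -0.0004]
shift tool mm [-389.2 -220.9   82.6]
turn [-5.00e-04  1.00e-04  6.95e-01]
turn [-2.0000e-04 -6.0000e-04 -2.4466e+00]
```

>>> servo_tool --pt "-39 -22 0 0 0 0" --pt "-39 -22 0 0 0 0" --pt "-39 -22 0 0 0 0" --pt "-39 -22 0 0 0 0" --pt "-39 -22 0 0 0 0" --pt "-39 -22 0 0 0 0" --pt "-39 -22 0 0 0 0" --pt "-39 -22 0 0 0 0" --pt "-39 -22 0 0 0 0" --pt "-38 -23 0 0 0 0" --gripper 0.3 --force 35

```text
time: 1.55
position: [0.4931, 0.1838, 0.4048]
tool_rot: [0.592, 3.085, 0.001]
force: [0.3, -0.1, 0.6]
grip_width: 0.0641
grip_force: 0.0
```

>>> servo_tool --pt "0 0 9 0 0 0.087" --pt "0 0 9 0 0 0.087" --pt "0 0 9 0 0 0.087" --pt "0 0 9 0 0 0.087" --pt "0 0 9 0 0 0.087" --pt "0 0 9 0 0 0.087" --pt "0 0 9 0 0 0.087" --pt "0 0 9 0 0 0.086" --pt "0 0 10 0 0 0" --pt "0 0 0 0 0 0"

```text
time: 2.8
position: [0.4921, 0.185, 0.3219]
tool_rot: [-1.605, -2.7, 0.002]
force: [-0.8, 0.2, 0.4]
grip_width: 0.0641
grip_force: 0.0
```

```bash
python3 -c "
from h import *
plan((.4925,.185),.202,.497)
a=cap('top','t1.png')"
```

```text
t 2.8 pos [0.4921 0.185  0.3219] F [-0.81  0.15  0.38] w 0.0641 gf 0.0 q1,q6 [ 0.34 -0.16]
y yaw 0.4982 tilt [-0.0018 -0.0006]
shift tool mm [ -0.2   0.6 119.9]
turn [-0.0018 -0.0003  0.0012]
turn [ 5.0000e-04 -2.9000e-03 -3.1403e+00]
```

>>> servo_tool --pt "0 0 15 0 0 0" --pt "0 0 15 0 0 0" --pt "0 0 15 0 0 0" --pt "0 0 15 0 0 0" --pt "0 0 15 0 0 0" --pt "0 0 15 0 0 0" --pt "0 0 12 0 0 0" --pt "0 0 10 0 0 0" --pt "0 0 8 0 0 0" --pt "0 0 0 0 0 0"

```text
time: 4.1
position: [0.4922, 0.185, 0.2022]
tool_rot: [-1.606, -2.699, 0.001]
force: [-0.2, -0.1, 0.6]
grip_width: 0.0639
grip_force: 0.0
```

>>> servo_tool --pt "0 0 0 0 0 0" --pt "0 0 0 0 0 0" --pt "0 0 0 0 0 0" --pt "0 0 0 0 0 0" --pt "0 0 0 0 0 0" --pt "0 0 0 0 0 0" --pt "0 0 0 0 0 0" --pt "0 0 0 0 0 0" --pt "0 0 0 0 0 0" --pt "0 0 0 0 0 0" --gripper 1 --force 35

```text
time: 5.35
position: [0.4927, 0.1852, 0.2032]
tool_rot: [1.606, 2.699, 0.002]
force: [2.4, 0.7, 6.2]
grip_width: 0.0375
grip_force: 35.0
```

>>> servo_tool --pt "0 0 -5 0 0 0" --pt "0 0 -10 0 0 0" --pt "0 0 -15 0 0 0" --pt "0 0 -20 0 0 0" --pt "0 0 -20 0 0 0" --pt "0 0 -20 0 0 0" --pt "0 0 -20 0 0 0" --pt "0 0 -10 0 0 0" --pt "0 0 0 0 0 0" --pt "0 0 0 0 0 0"

```text
time: 6.6
position: [0.492, 0.185, 0.3221]
tool_rot: [-1.606, -2.699, 0.002]
force: [-0.8, -0.5, -3.5]
grip_width: 0.038
grip_force: 35.0
```

```bash
python3 -c "
from h import *
plan((.553,-.234),.322,-.667)
a=cap('top','t2.png');b=cap('side','s2.png')
z=lambda i,x,y,w,h,f:cv2.resize(cv2.cvtColor(i,4)[y:y+h,x:x+w],None,fx=f,fy=f,interpolation=cv2.INTER_CUBIC)
cv2.imwrite('pics/c2.png',np.hstack([z(a['img'],140,150,100,100,4),z(b['img'],210,170,100,100,4)]))"
```

```text
t 6.6 pos [0.492  0.185  0.3221] F [-0.79 -0.49 -3.5 ] w 0.038 gf 35.0 q1,q6 [ 0.34 -0.16]
y yaw 0.497 tilt [-0.0016 -0.0005]
shift tool mm [-3.974e+02 -1.461e+02  2.000e-01]
turn [-1.700e-03  7.000e-04  1.164e+00]
turn [-7.0000e-04 -1.9000e-03 -1.9775e+00]
```

View pics/c2.png

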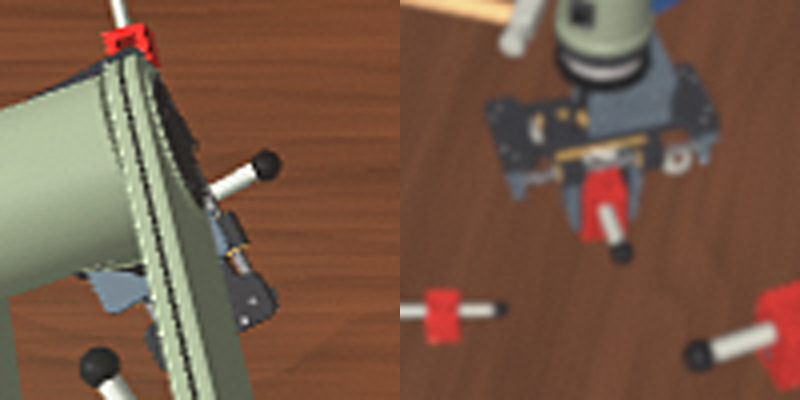

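Held upright in the picture: the far ball is at about (205.8,190.8) in the top view and the near ball at (265,232.5) in the side view. Moving over the shaft.

>>> servo_tool --pt "-20 -7 0 0 0 0" --pt "-40 -15 0 0 0 0" --pt "-46 -17 0 0 0 0" --pt "-46 -17 0 0 0 0" --pt "-46 -17 0 0 0 0" --pt "-46 -17 0 0 0 0" --pt "-46 -17 0 0 0 0" --pt "-46 -17 0 0 0 0" --pt "-40 -15 0 0 0 0" --pt "-21 -7 0 0 0 0"

```text
time: 7.95
position: [0.5533, -0.2356, 0.3218]
tool_rot: [-1.609, -2.697, 0.0]
force: [0.1, 0.1, -2.4]
grip_width: 0.0377
grip_force: 35.0
```

>>> servo_tool --pt "0 0 0 0 0 0.07" --pt "0 0 0 0 0 0.13" --pt "0 0 0 0 0 0.16" --pt "0 0 0 0 0 0.16" --pt "0 0 0 0 0 0.16" --pt "0 0 0 0 0 0.16" --pt "0 0 0 0 0 0.15" --pt "0 0 0 0 0 0.12" --pt "0 0 0 0 0 0.054" --pt "0 0 0 0 0 0"

```text
time: 9.2
position: [0.5533, -0.2329, 0.3222]
tool_rot: [-2.824, -1.373, 0.001]
force: [-0.8, -0.5, -2.9]
grip_width: 0.0376
grip_force: 35.0
```

```bash
python3 -c "
from h import *
a=cap('top');b=cap('side')
e1=ray(a,205.75,190.75,.156);e2=ray(b,265,232.5,.156);m=(e1+e2)/2;d=e1-e2
print('balls',e1,e2,'dist',np.linalg.norm(d),'mid',m,'yaw',np.arctan2(d[1],d[0]),'vs tcp .492 .185')
plan((.553,-.234),.322,-.667)
print(proj(a,[.553,-.234,.1]),proj(b,[.553,-.234,.1]))
z=lambda i,x,y,w,h,f:cv2.resize(cv2.cvtColor(i,4)[y:y+h,x:x+w],None,fx=f,fy=f,interpolation=cv2.INTER_CUBIC)
cv2.imwrite('pics/c3.png',np.hstack([z(a['img'],300,140,80,80,5),z(b['img'],230,100,80,80,5)]))"
```

```text
balls [0.52227684 0.12717731 0.156     ] [0.46045377 0.24394596 0.156     ] dist 0.1321249790578116 mid [0.49136531 0.18556164 0.156     ] yaw -1.0838677995813826 vs tcp .492 .185
t 9.3 pos [ 0.5533 -0.2331  0.3224] F [-0.26 -0.51 -3.3 ] w 0.0379 gf 35.0 q1,q6 [-0.42  0.25]
y yaw -0.6657 tilt [-0.0007  0.0007]
shift tool mm [-0.9  0.3  0.4]
turn [-0.001  -0.0001  0.0013]
turn [ 1.0000e-04 -1.5000e-03 -3.1403e+00]
[339.42337041 180.4498168 ] [266.07707581 150.50626212]
```

View pics/c3.png

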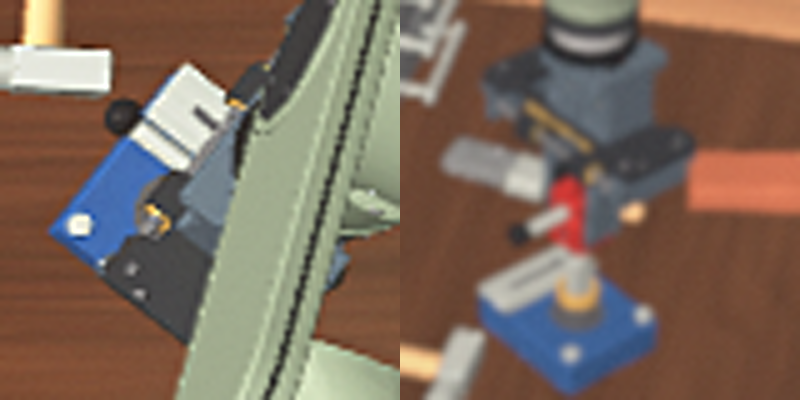

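The picture shows the hub straight above the shaft (side crop: hub about (570,215), shaft (580,265)). The ball midpoint agrees with the tool to about 1 mm. Descending gently.

>>> servo_tool --pt "-1 0 4 0 0 0" --pt "0 0 4 0 0 0" --pt "0 0 4 0 0 0" --pt "0 0 3 0 0 0" --pt "0 0 3 0 0 0" --pt "0 0 2 0 0 0" --pt "0 0 2 0 0 0" --pt "0 0 1 0 0 0" --pt "0 0 1 0 0 0" --pt "0 0 0 0 0 0"

```text
time: 10.55
position: [0.5527, -0.2343, 0.2987]
tool_rot: [-2.826, -1.372, -0.0]
force: [-0.4, 0.1, -3.9]
grip_width: 0.0379
grip_force: 35.0
```

>>> servo_tool --pt "0 0 1 0 0 0" --pt "0 0 1 0 0 0" --pt "0 0 1 0 0 0" --pt "0 0 1 0 0 0" --pt "0 0 1 0 0 0" --pt "0 0 1 0 0 0" --pt "0 0 1 0 0 0" --pt "0 0 1 0 0 0" --pt "0 0 0 0 0 0" --pt "0 0 0 0 0 0"

```text
time: 11.8
position: [0.5527, -0.2343, 0.2907]
tool_rot: [-2.826, -1.372, -0.0]
force: [-0.7, 0.2, -2.7]
grip_width: 0.0381
grip_force: 35.0
```

>>> servo_tool --pt "0 0 2 0 0 0" --pt "0 0 2 0 0 0" --pt "0 0 2 0 0 0" --pt "0 0 2 0 0 0" --pt "0 0 2 0 0 0" --pt "0 0 2 0 0 0" --pt "0 0 2 0 0 0" --pt "0 0 2 0 0 0" --pt "0 0 2 0 0 0" --pt "0 0 0 0 0 0"

```text
time: 13.05
position: [0.5526, -0.2343, 0.2725]
tool_rot: [-2.826, -1.372, 0.0]
force: [0.4, 0.5, -2.1]
grip_width: 0.038
grip_force: 35.0
```

```bash
python3 -c "
from h import *
plan((.553,-.234),.2595,-.667)
b=cap('side')
z=lambda i,x,y,w,h,f:cv2.resize(cv2.cvtColor(i,4)[y:y+h,x:x+w],None,fx=f,fy=f,interpolation=cv2.INTER_CUBIC)
cv2.imwrite('pics/c4.png',z(b['img'],230,120,70,60,8))"
```

```text
t 13.05 pos [ 0.5526 -0.2343  0.2725] F [ 0.4   0.45 -2.07] w 0.038 gf 35.0 q1,q6 [-0.42  0.25]
y yaw -0.667 tilt [-0.0004  0.0003]
shift tool mm [ 0.5  0.1 13. ]
turn [-0.0004  0.     -0.    ]
turn [0.0000e+00 7.0000e-04 3.1416e+00]
```

View pics/c4.png

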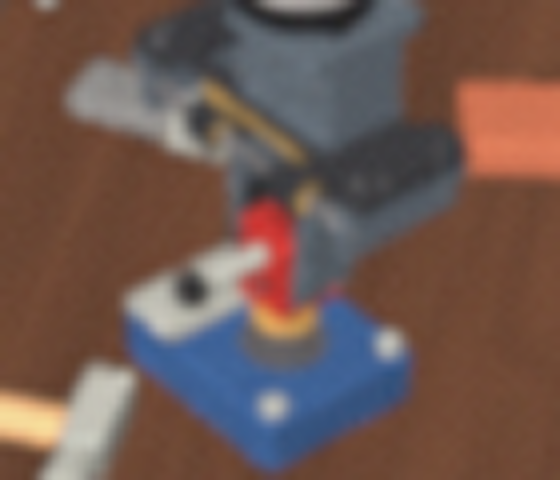

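The hub is on the shaft with its underside just above the brass collar (crop about (280,315)). Next I find the contact.

>>> servo_tool --pt "0 0 1 0 0 0" --pt "0 0 1 0 0 0" --pt "0 0 1 0 0 0" --pt "0 0 1 0 0 0" --pt "0 0 1 0 0 0" --pt "0 0 1 0 0 0" --pt "0 0 1 0 0 0" --pt "0 0 0 0 0 0" --pt "0 0 0 0 0 0" --pt "0 0 0 0 0 0"

```text
time: 14.35
position: [0.5527, -0.2343, 0.2659]
tool_rot: [2.826, 1.372, 0.0]
force: [-2.0, 1.1, 2.9]
grip_width: 0.0375
grip_force: 35.0
```

>>> servo_tool --pt "0 0 1 0 0 0" --pt "0 0 1 0 0 0" --pt "0 0 1 0 0 0" --pt "0 0 0 0 0 0" --pt "0 0 0 0 0 0" --pt "0 0 0 0 0 0" --pt "0 0 0 0 0 0" --pt "0 0 0 0 0 0" --pt "0 0 0 0 0 0" --pt "0 0 0 0 0 0"

```text
time: 15.6
position: [0.5526, -0.2343, 0.263]
tool_rot: [2.826, 1.372, 0.0]
force: [-3.3, 1.4, 5.8]
grip_width: 0.038
grip_force: 35.0
```

>>> servo_tool --pt "0 0 1 0 0 0" --pt "0 0 1 0 0 0" --pt "0 0 1 0 0 0" --pt "0 0 0 0 0 0" --pt "0 0 0 0 0 0" --pt "0 0 0 0 0 0" --pt "0 0 0 0 0 0" --pt "0 0 0 0 0 0" --pt "0 0 0 0 0 0" --pt "0 0 0 0 0 0"

```text
time: 16.85
position: [0.5526, -0.2343, 0.2605]
tool_rot: [2.826, 1.372, 0.0]
force: [-3.3, 1.2, 8.3]
grip_width: 0.0375
grip_force: 35.0
```

```bash
python3 -c "
from h import *
F=[]
for i in range(8):
    cap('side');s=manip.state();F.append(s['force'])
print(np.mean(F,0),np.std(F,0),s['position'],s['time'])"
```

```text
[-3.2981189   1.43640578  8.08404537] [0.45024578 0.48593128 0.29962839] [ 0.55263475 -0.23427632  0.26048133] 17.25
```

>>> servo_tool --pt "0 0 0.4 0 0 0" --pt "0 0 0.4 0 0 0" --pt "0 0 0 0 0 0" --pt "0 0 0 0 0 0" --pt "0 0 0 0 0 0" --pt "0 0 0 0 0 0" --pt "0 0 0 0 0 0" --pt "0 0 0 0 0 0" --pt "0 0 0 0 0 0" --pt "0 0 0 0 0 0"

```text
time: 18.5
position: [0.5526, -0.2343, 0.2598]
tool_rot: [2.826, 1.372, 0.001]
force: [-3.7, 1.5, 8.7]
grip_width: 0.0379
grip_force: 35.0
```

>>> servo_tool --pt "0 0 0 0 0 0" --pt "0 0 0 0 0 0" --pt "0 0 0 0 0 0" --pt "0 0 0 0 0 0" --pt "0 0 0 0 0 0" --pt "0 0 0 0 0 0" --pt "0 0 0 0 0 0" --pt "0 0 0 0 0 0" --pt "0 0 0 0 0 0" --pt "0 0 0 0 0 0"

```text
time: 19.75
position: [0.5526, -0.2343, 0.2598]
tool_rot: [2.826, 1.372, 0.001]
force: [-3.8, 1.6, 8.8]
grip_width: 0.038
grip_force: 35.0
```

>>> servo_tool --pt "0 0 0 0 0 0" --pt "0 0 0 0 0 0" --pt "0 0 0 0 0 0" --pt "0 0 0 0 0 0" --pt "0 0 0 0 0 0" --pt "0 0 0 0 0 0" --pt "0 0 0 0 0 0" --pt "0 0 0 0 0 0" --pt "0 0 0 0 0 0" --pt "0 0 0 0 0 0"

```text
time: 21.0
position: [0.5526, -0.2343, 0.2598]
tool_rot: [2.826, 1.372, 0.001]
force: [-3.5, 1.6, 8.7]
grip_width: 0.0378
grip_force: 35.0
```

>>> servo_tool --pt "0 0 0 0 0 0" --pt "0 0 0 0 0 0" --pt "0 0 0 0 0 0" --pt "0 0 0 0 0 0" --pt "0 0 0 0 0 0" --pt "0 0 0 0 0 0" --pt "0 0 0 0 0 0" --pt "0 0 0 0 0 0" --pt "0 0 0 0 0 0" --pt "0 0 0 0 0 0"

```text
time: 22.25
position: [0.5526, -0.2343, 0.2598]
tool_rot: [2.826, 1.372, 0.001]
force: [-3.3, 0.6, 9.7]
grip_width: 0.0377
grip_force: 35.0
```

```bash
python3 -c "
from h import *
F=[]
for i in range(4):
    b=cap('side');s=manip.state();F.append(s['force'])
print(np.mean(F,0),s['position'],s['grip_force'],s['time'])
cv2.imwrite('pics/c5.png',cv2.resize(cv2.cvtColor(b['img'],4)[120:180,230:300],None,fx=8,fy=8,interpolation=2))"
```

```text
[-3.53540012  1.2212744   8.60087685] [ 0.55261317 -0.23426924  0.25981361] 35.001633167266846 22.45
```

View pics/c5.png

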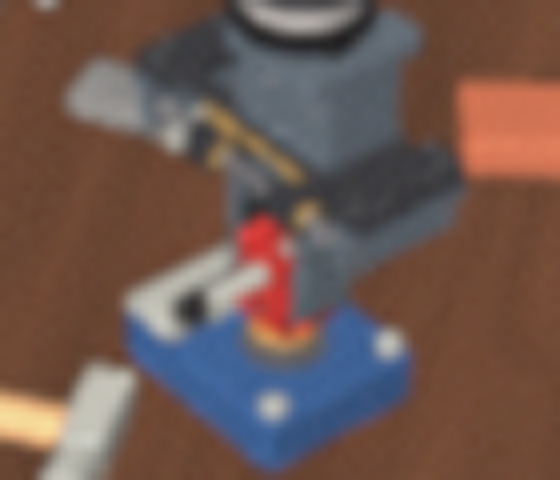

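The picture shows the hub seated on the lowered collar (crop about (280,335)) and upright. The net push is about 11.6 N and steady, held for more than 3 s. Handing in.

```bash
python3 -c "
from plant import manip
print(manip.finish_job())"
```

```text
the job is handed in; nothing more can be done
None
```

The middle-sized red tee handle is on the adjuster's shaft, still gripped and pressed onto the spring collar at about 11.6 N, steady for more than 4 s; I've handed the job in, but no verdict came back.

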